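# Snug up the chamber's brass plug and start the leak test

## Robot

A 6-joint arm with a two-finger parallel gripper is mounted at the origin on the work surface. World frame = base frame: x ahead of the robot, y to its left, z up, the work surface at z = 0. Lengths are in m, angles in rad, forces in N, time in s.
With the tool pointing down it reaches from about 0.3 to 0.875 m from the base axis. Payload 6.4 kg.
Tool frame: the origin (TCP) lies between the finger pads; the fingertips stand ctrl.tip_extent ahead of it and the grasp point (between the pads) is the TCP (ctrl.tip_extent is the distance from the TCP to the fingertips, in m); z points along the fingers, y is the line along which they close (so a half turn about z gives the same grasp; the last joint's range is limited). The gripper opens to 85 mm and grips with 20 to 120 N. Pads are 22 mm wide; open, the fingers measure 114 mm over their backs; the gripper's body (76 mm by 85 mm) begins 54 mm behind the grasp point. The pads swing forward as they close: fully open they stand 13 mm farther back than shut.
Start: joints at [0.954, 0.181, 1.607, -0, 1.354, -0.206], TCP at [0.23, 0.527, 0.25] pointing down, gripper open.
Joint ranges: [-2.99, 2.99], [-0.89, 2.07], [0.3, 2.58], [-1.14, 4.28], [0, 2.63], [-3.12, 3.12]. Speed limits (rad/s): [2.57, 2.57, 3.01, 3.14, 3.14, 3.14].

## Interface

Orientations are given as a unit quaternion [w, x, y, z].
In Python, from bench import ctrl gives the robot as it stands.
- The arm moves only by the tool send_rows, never from a script. Its arguments are lists of equal length, an entry for each row: "dr": the turn, a rotation vector about the tool's x, y, z in units of 6 degrees (1.0 is 6 degrees), a list of three; "xyz": the shift along the tool's x, y, z in cm, a list of three; "jaw": the opening in per cent of the stroke, from 0 (shut) to 100 (fully open). In form: {"dr": [[wx, wy, wz], ...], "xyz": [[dx, dy, dz], ...], "jaw": [jaw, ...]}. A call has exactly 8 rows; each row is the pose to reach, as a shift and turn from the pose commanded when the call began, along the tool's axes at that moment; what a row does not reach only later rows make up. A row lasts 1/8 s, in which the tool goes at most 62.5 mm and 10.7 degrees, less where a joint would pass 70% of its speed; a pose out of reach is approached as far as the arm can. A call with a gripper value outside its range is refused whole. The fingers move at their own pace and stop on an object; the grip force is fixed at half the most. Time passes only in rows, so rows that repeat a pose let the fingers close, or fill a call up. It gives the time, the measured TCP pose, the force, the opening and the grip force at its end, in the units of the state.
- ctrl.get_obs(): the state, without advancing time (a new reading comes with each control period).
- ctrl.camera(name): name is "scene" or "top" or "wrist"; returns the picture (400x640x3 uint8, red, green, blue); there is no depth.
- ctrl.calibration(name): a dict with "camera_matrix" (3x3 intrinsics, pixels), "world_from_camera" (4x4, takes a point from camera to world coordinates). Camera axes: x right, y up, looking along -z (the intrinsics and any distortion apply to the point x, -y, -z); pixel columns grow to the right and rows downward; lengths in m; the calibration is good to about 2 mm. A picture is of the moment at which its call begins: read the wrist's pose just before it. calibration takes no time and is no camera call; for the wrist camera it gives the pose at the moment of the call.
- ctrl.hand_in(): hands the job in; it is judged then, once.
The state is a dict: "time_s": time; "q": joint angles; "dq": joint speeds; "joint_efforts": joint torques, N m; "eef_pos": TCP position; "eef_rot": TCP orientation; "wrist_force": force on the tool from outside, world axes, zero at the start; "torque": the same for the moment, N m; "opening": opening from 0.0 (shut) to 1.0 (fully open); "grasp_force": force on a finger pad.
Only numpy, scipy, OpenCV 4.12 (cv2) and the standard library are available. Lean on these libraries where they do the work, as an engineer would, in place of code of your own. Each camera call takes 0.05 s, during which the arm holds its last target. There are 200 camera calls.

## Task

The brass plug in the white chamber's top is only started by hand: screw it in clockwise until it bites and then goes snug (about 0.5 N m), without forcing it. Then press the green button on the grey console all the way down and let go. Leave the black plug and the other things on the bench as they are.

Things in the scene. Friction and masses are not known exactly. Their poses are not given: they have to be found in the camera images.
- plug_head (a point): Centre of the square head of the brass plug: 22 by 22 mm (its flats face this point's x and y), 28 mm tall. The head turns about the vertical axis through this point. Below it come a 3 mm collar and the taper thread; its underside starts 10 mm above the top of the steel fitting (38 mm across), with brass thread showing.
- port: The steel fitting that holds the brass plug; origin on the plug's axis, on top of the chamber, 44 mm below the head's centre at the start. Right-hand thread: the plug turns clockwise seen from above and sinks 4 mm a turn. It runs in at about 0.03 N m for an unknown 0.8 to 3.8 rad; then the taper bites: in 0.15 rad the torque rises to 0.3 N m, then by about 0.33 N m per rad, with no stop.
- seat (a joint): How far, in m, the plug is wedged into its hidden seat: 0 up to 0.3 N m, then 0.00125 more per N m. Snug from 0.00015 (about 0.43 N m), spoiled (about 0.67 N m) above 0.00045. When let go the head eases back by up to 0.3 rad, but the wedging stays. The noisy reading is too coarse to show this: feel the turning torque.
- chamber: The white chamber, a fixed box 220 mm (x) by 300 mm (y) by 120 mm tall, with a round black grille on the half away from the robot; origin at the centre of its underside. Two steel fittings (38 mm across, 20 mm tall, on 52 mm flanges) stand on its top, 55 mm towards the robot from its middle and 75 mm to the left and right; which of them holds the brass plug varies.
- black_head (a point): Centre of the square head of the black plastic plug in the other fitting, like the brass one but screwed in 4 mm lower. It is tight already: leave it alone.
- black_plug (a joint): Angle of the black plug in rad, 0 as it stands, growing clockwise.
- test_button_top (a point): Centre of the top of the green leak-test button (28 mm across) when it is up, 18 mm above the top of the grey console (fixed, 110 x 85 x 40 mm) that it sits on. It is pressed straight down.
- test_button (a joint): Travel of the green button in m: 0 up, 0.006 fully down. It is sprung: about 5 N takes it fully down, and it comes back up.
- jar1_mid (a point): Centre of a sample jar of clear glass with a foil cap and a yellow label, 48 mm across, 92 mm tall.
- jar2_mid (a point): The same, second jar.
- jar3_mid (a point): The same, third jar.
- beaker_mid (a point): Centre of a clear beaker, 72 mm across, 85 mm tall.
- screwdriver_grip (a point): Middle of the handle of a screwdriver that lies on the bench.
- pen_mid (a point): Centre of a pen, 140 mm long, that lies on the open notebook (210 x 150 mm, 10 mm thick).
There are look-alikes about, which are no part of the job. Leave any pink or purple look-alike of the part that bears test_button_top alone.

How it is judged:
By the outcome, as a careful person would: the job done as asked, in the order asked, and still so for the second after the job is handed in, with the robot touching nothing.
It also fails if it takes over 64 s, if anything falls off the work surface, if the arm or the gripper's body presses on something with over 40 N, if the wrist force passes 120 N, or if a joint passes its speed limit or range.

## Working session

There is one attempt and no reset: what is moved stays moved. The work goes in short steps, Python scripts to look and compute and a tool call to move; the robot and the scene stay as the last step left them, time stands still between calls to the robot, and variables do not carry over. Pictures are saved under pics/ and viewed, at most 10 in all, crops included, and the job is handed in when it is done.

Besides the shell and the picture viewer there is one more tool, called by a JSON object that holds its "op" and its "data". send_rows: Moves the arm, as the interface text tells. Its arguments: {"type":"object","properties":{"dr":{"type":"array","items":{"type":"array","items":{"type":"number"}}},"xyz":{"type":"array","items":{"type":"array","items":{"type":"number"}}},"jaw":{"type":"array","items":{"type":"number"}}},"required":["dr","xyz","jaw"]}

```bash
ls; mkdir -p pics; python3 - <<'E'
from bench import ctrl
import cv2,numpy as np
o=ctrl.get_obs();print(o, ctrl.tip_extent)
for n in("scene","top"):
    cv2.imwrite(f"pics/{n}0.png",ctrl.camera(n)[:,:,::-1])
    c=ctrl.calibration(n);print(n,{k:np.round(v,3).tolist() for k,v in c.items()})
E
```

```text
pics
{'time_s': 0.0, 'q': array([ 9.53725353e-01,  1.81551127e-01,  1.60803993e+00,  1.29158785e-05,
        1.35380143e+00, -2.06309777e-01]), 'dq': array([-0.00056916,  0.00072894, -0.00246717, -0.00021779, -0.00198604,
        0.00011214]), 'joint_efforts': array([-1.00360317e-04, -4.44890249e+01, -3.51330221e+01, -4.34538351e-04,
        9.17372410e-03, -1.93833523e-05]), 'eef_pos': array([0.22927059, 0.52672979, 0.24936303]), 'eef_rot': array([-3.65887508e-04,  2.03941058e-01,  9.78982755e-01, -8.22200098e-04]), 'wrist_force': array([-0.54535805,  0.51384055,  0.82601472]), 'torque': array([-0.00746578,  0.03737058,  0.02469141]), 'grasp_force': 0.0, 'opening': 0.9998039653522205} 0.019
scene {'camera_matrix': [[360.87, 0.0, 317.723], [0.0, 360.87, 199.655], [0.0, 0.0, 1.0]], 'world_from_camera': [[-0.526, -0.678, 0.514, 1.136], [0.85, -0.407, 0.334, 0.383], [-0.017, 0.612, 0.79, 1.118], [0.0, 0.0, 0.0, 1.0]]}
top {'camera_matrix': [[379.5, 0.0, 317.663], [0.0, 379.5, 195.131], [0.0, 0.0, 1.0]], 'world_from_camera': [[0.025, 0.988, -0.15, 0.337], [-1.0, 0.026, 0.005, -0.015], [0.008, 0.15, 0.989, 1.2], [0.0, 0.0, 0.0, 1.0]]}
```

View pics/top0.png

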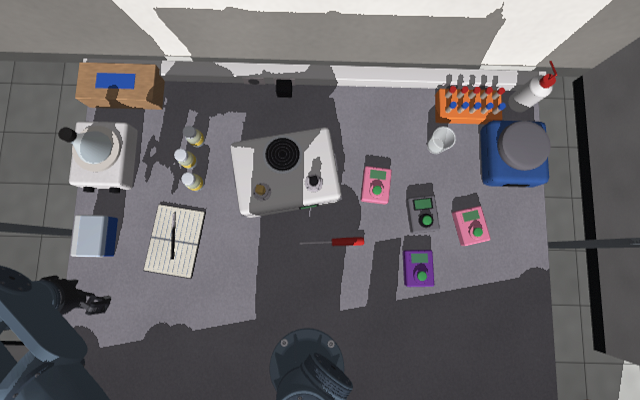

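View pics/scene0.png

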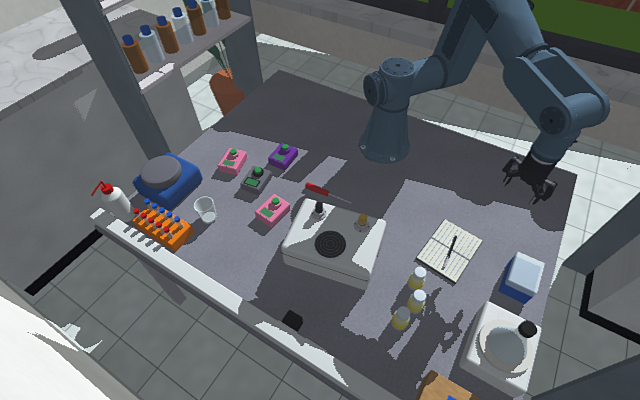

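The top view shows the brass plug at about (260,189), the black plug at (314,183), and the grey console's green button at (427,220). Next I'll zoom in and compute positions.

```bash
cat > h.py <<'E'
import numpy as np,cv2
from bench import ctrl
def ray(n,u,v,c=None):
    c=c or ctrl.calibration(n);K=c["camera_matrix"];T=np.array(c["world_from_camera"])
    a=np.linalg.solve(K,[u,v,1.]);return T[:3,3],T[:3,:3]@[a[0],-a[1],-a[2]]
def atz(n,u,v,z,c=None):
    o,d=ray(n,u,v,c);return o+d*(z-o[2])/d[2]
def proj(n,p,c=None):
    c=c or ctrl.calibration(n);T=np.linalg.inv(c["world_from_camera"]);q=T[:3,:3]@p+T[:3,3]
    k=np.array(c["camera_matrix"])@[q[0],-q[1],-q[2]];return k[:2]/k[2]
E
python3 - <<'E'
from h import *
np.set_printoptions(precision=4,suppress=True)
for u,v in[(232,146),(327,129),(341,200),(241,216)]:print("corner",atz("top",u,v,.12))
print("brass",atz("top",260,187,.178));print("black",atz("top",314,181,.174))
print("btn",atz("top",427,220,.058), "scene",atz("scene",258,171,.058))
print("brass sc",atz("scene",363,215,.178))
i=cv2.imread("pics/top0.png")
a=cv2.resize(i[165:225,230:340],None,fx=5,fy=5,interpolation=2)
b=cv2.resize(i[185:245,395:455],None,fx=4,fy=4,interpolation=2)
out=np.zeros((300,800,3),np.uint8);out[:, :550]=a;out[:240,555:795]=b
cv2.imwrite("pics/crop.png",out)
E
```

```text
corner [0.6403 0.2347 0.12  ]
corner [ 0.6997 -0.0426  0.12  ]
corner [ 0.4888 -0.0873  0.12  ]
corner [0.4354 0.1971 0.12  ]
brass [0.5107 0.1383 0.178 ]
black [ 0.532  -0.0086  0.174 ]
btn [ 0.4432 -0.3522  0.058 ] scene [ 0.4466 -0.3448  0.058 ]
brass sc [0.5029 0.1414 0.178 ]
```

View pics/crop.png

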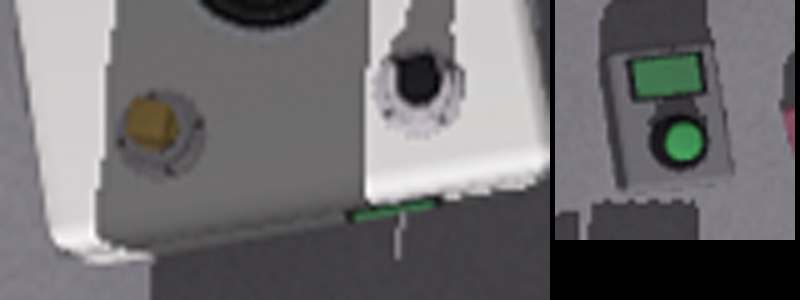

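```bash
cat >> h.py <<'E'
from scipy.spatial.transform import Rotation as R
def rot(o): w,x,y,z=o["eef_rot"];return R.from_quat([x,y,z,w])
def shift(p):
    o=ctrl.get_obs();return np.round(rot(o).inv().apply(np.array(p)-o["eef_pos"])*100,2)
E
python3 -c "
from h import *
print(shift([.507,.14,.28]))
c=ctrl.calibration('wrist');o=ctrl.get_obs();T=np.array(c['world_from_camera'])
print(c['camera_matrix'],rot(o).inv().apply(T[:3,3]-o['eef_pos']),(rot(o).inv().as_matrix()@T[:3,:3]).round(3))"
```

```text
[-40.9  -24.38  -3.03]
[[296.08270927   0.         320.77157923]
 [  0.         296.08270927 199.1551433 ]
 [  0.           0.           1.        ]] [ 0.07300407 -0.00044273 -0.12386657] [[ 0.     0.958  0.285]
 [ 1.    -0.    -0.   ]
 [ 0.     0.285 -0.958]]
```

{"op": "send_rows", "data": {"dr": [[0, 0, 0], [0, 0, 0], [0, 0, 0], [0, 0, 0], [0, 0, 0], [0, 0, 0], [0, 0, 0], [0, 0, 0]], "xyz": [[-5.1, -3, -3], [-10.2, -6, -3], [-15.3, -9.1, -3], [-20.4, -12.2, -3], [-25.5, -15.2, -3], [-30.6, -18.3, -3], [-35.8, -21.3, -3], [-40.9, -24.4, -3]], "jaw": [100, 100, 100, 100, 100, 100, 100, 100]}}

```text
time_s: 1.1
eef_pos: [0.5079, 0.1384, 0.2801]
eef_rot: [-0.0, 0.204, 0.979, 0.0]
wrist_force: [0.3, 0.3, 0.9]
opening: 0.998
grasp_force: 0.0
```

```bash
python3 - <<'E'
from h import *
np.set_printoptions(precision=4,suppress=True)
o=ctrl.get_obs();c=ctrl.calibration("wrist");i=ctrl.camera("wrist")[:,:,::-1]
import pickle;pickle.dump((o,c),open("w1.pkl","wb"))
cv2.imwrite("pics/w1.png",i);print(o["time_s"],o["q"],o["eef_pos"],o["torque"])
print(proj("wrist",np.array([.507,.14,.178]),c))
E
```

```text
1.1 [ 0.0402  0.0466  1.6939  0.0002  1.4013 -1.1197] [0.5079 0.1384 0.2801] [ 0.0469 -0.0316  0.0424]
[322.708  204.3399]
```

View pics/w1.png

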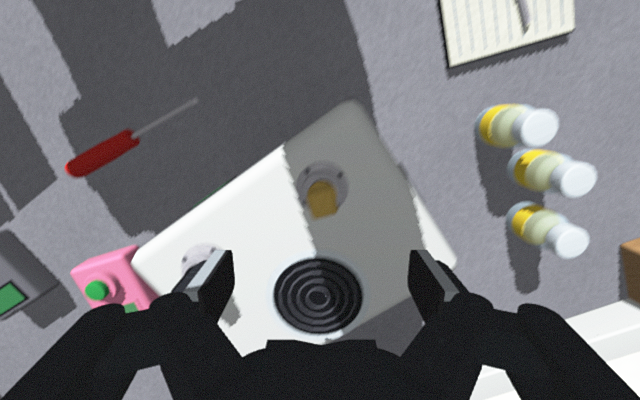

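The wrist view shows the brass head at about (323,196). I'll zoom in for its top-face corners.

```bash
python3 - <<'E'
from h import *
i=cv2.imread("pics/w1.png")[150:230,280:370]
i=cv2.convertScaleAbs(i,alpha=1.5)
cv2.imwrite("pics/c2.png",cv2.resize(i,None,fx=7,fy=7,interpolation=2))
E
```

```text
(no output)
```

View pics/c2.png

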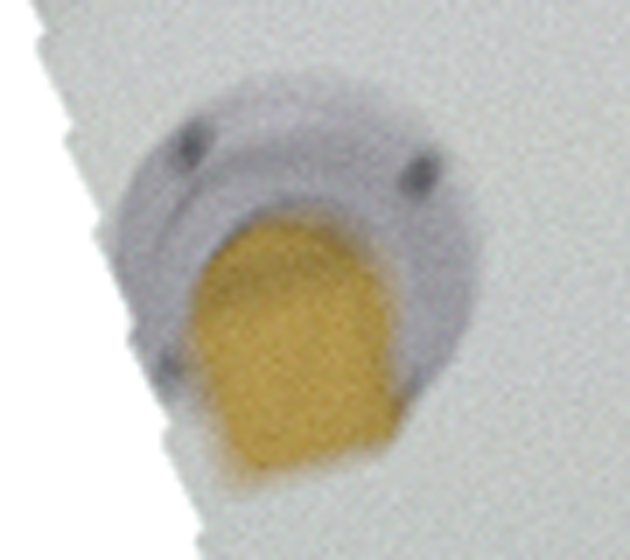

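```bash
python3 - <<'E'
from h import *
import pickle
np.set_printoptions(precision=4,suppress=True)
o,c=pickle.load(open("w1.pkl","rb"))
P=[atz("wrist",280+a/7,150+b/7,.178,c) for a,b in[(240,476),(393,442),(193,308)]]
for p in P:print(p)
e=P[1]-P[0];f=P[2]-P[0]
print(np.linalg.norm(e),np.linalg.norm(f),(P[1]+P[2])/2)
for v in(e,f):
    t=rot(o).inv().apply(v);print("tool-frame yaw deg",np.degrees(np.arctan2(t[1],t[0])))
# flange centre ~ (300,250) at z .12..
print("flange", atz("wrist",280+298/7,150+258/7,.123,c))
E
```

```text
[0.5149 0.1291 0.178 ]
[0.5182 0.147  0.178 ]
[0.4943 0.1324 0.178 ]
0.01816144809307132 0.020871747911957596 [0.5063 0.1397 0.178 ]
tool-frame yaw deg 76.69488925556692
tool-frame yaw deg -14.43097675852195
flange [0.5066 0.1404 0.123 ]
```

{"op": "send_rows", "data": {"dr": [[0, 0, -1.7], [0, 0, -3.4], [0, 0, -5.1], [0, 0, -6.8], [0, 0, -8.5], [0, 0, -10.2], [0, 0, -11.9], [0, 0, -13.6]], "xyz": [[0.2, 0.1, 0], [0.2, 0.1, 0], [0.2, 0.1, 1], [0.2, 0.1, 2], [0.2, 0.1, 3], [0.2, 0.1, 4], [0.2, 0.1, 5], [0.2, 0.1, 5]], "jaw": [100, 100, 100, 100, 100, 100, 100, 100]}}

```text
time_s: 2.15
eef_pos: [0.5046, 0.142, 0.2288]
eef_rot: [-0.001, -0.488, 0.873, 0.001]
wrist_force: [0.1, 0.5, 0.1]
opening: 1.0
grasp_force: 0.0
```

{"op": "send_rows", "data": {"dr": [[0, 0, -1.7], [0, 0, -3.4], [0, 0, -3.7], [0, 0, -3.7], [0, 0, -3.7], [0, 0, -3.7], [0, 0, -3.7], [0, 0, -3.7]], "xyz": [[0, 0, 0], [0, 0, 0], [0, 0, 0.5], [0, 0, 1], [0, 0, 1], [0, 0, 1], [0, 0, 1], [0, 0, 1]], "jaw": [100, 100, 100, 80, 70, 70, 70, 70]}}

```text
time_s: 3.15
eef_pos: [0.5058, 0.1419, 0.2204]
eef_rot: [0.0, -0.644, 0.765, -0.0]
wrist_force: [-0.0, 0.8, -0.3]
opening: 0.702
grasp_force: 0.0
```

```bash
python3 - <<'E'
from h import *
np.set_printoptions(precision=4,suppress=True)
o=ctrl.get_obs();c=ctrl.calibration("wrist");i=ctrl.camera("wrist")[:,:,::-1]
u=proj("wrist",np.array([.506,.14,.178]),c);print(u,o["time_s"],o["q"],o["eef_pos"],o["torque"],shift([.506,.14,.171]))
x,y=int(u[0]),int(u[1]);i=cv2.resize(i[max(0,y-60):y+60,x-80:x+80],None,fx=5,fy=5)
print(x-80,max(0,y-60));cv2.imwrite("pics/w2.png",i)
E
```

```text
[319.1714 233.3625] 3.15 [ 0.0473  0.099   1.7619  0.      1.2804 -2.9241] [0.5058 0.1419 0.2204] [ 0.0146  0.0208 -0.0256] [ 0.18 -0.05  4.94]
239 173
```

View pics/w2.png

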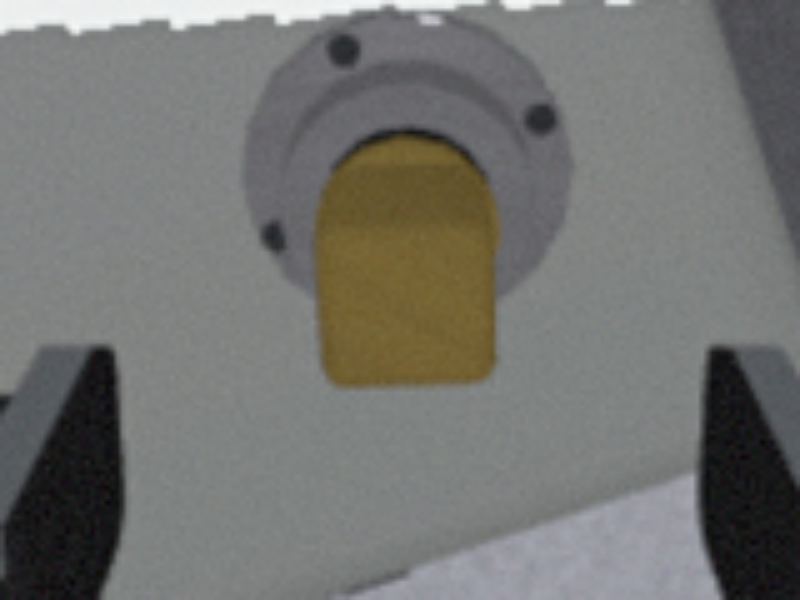

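The head sits square in the jaws (top face centre about (409,307) in the crop, tilt under 1°). Descending and gripping.

{"op": "send_rows", "data": {"dr": [[0, 0, 0], [0, 0, 0], [0, 0, 0], [0, 0, 0], [0, 0, 0], [0, 0, 0], [0, 0, 0], [0, 0, 0]], "xyz": [[0.12, 0.05, 1], [0.12, 0.05, 2], [0.12, 0.05, 3], [0.12, 0.05, 4], [0.12, 0.05, 4.7], [0.12, 0.05, 4.9], [0.12, 0.05, 4.9], [0.12, 0.05, 4.9]], "jaw": [70, 70, 70, 60, 50, 45, 40, 40]}}

```text
time_s: 4.2
eef_pos: [0.5053, 0.1408, 0.1717]
eef_rot: [0.0, -0.645, 0.765, -0.0]
wrist_force: [0.3, -0.7, 0.7]
opening: 0.398
grasp_force: 0.0
```

{"op": "send_rows", "data": {"dr": [[0, 0, 0], [0, 0, 0], [0, 0, 0], [0, 0, 0], [0, 0, 0], [0, 0, 0], [0, 0, 0], [0, 0, 0]], "xyz": [[0, 0, 0], [0, 0, 0], [0, 0, 0], [0, 0, 0], [0, 0, 0], [0, 0, 0], [0, 0, 0], [0, 0, 0]], "jaw": [30, 20, 10, 0, 0, 0, 0, 0]}}

```text
time_s: 5.2
eef_pos: [0.5059, 0.1406, 0.172]
eef_rot: [0.001, -0.645, 0.765, -0.001]
wrist_force: [4.7, -2.3, 4.2]
opening: 0.246
grasp_force: 62.4
```

```bash
cat > t.py <<'E'
from h import *
np.set_printoptions(precision=3,suppress=True)
o=ctrl.get_obs();print(o["time_s"],"q6",o["q"][5],o["eef_pos"],"F",o["wrist_force"],"T",o["torque"],"eff6",o["joint_efforts"][5],o["opening"],o["grasp_force"])
E
python3 t.py
```

```text
5.2 q6 -2.9264606056506923 [0.506 0.141 0.172] F [ 4.672 -2.298  4.176] T [-0.285 -0.751 -0.022] eff6 0.006282572139753029 0.24633576473572072 62.3874431848526
```

{"op": "send_rows", "data": {"dr": [[0, 0, 1.2], [0, 0, 2.4], [0, 0, 3.6], [0, 0, 4.8], [0, 0, 6], [0, 0, 6.6], [0, 0, 6.6], [0, 0, 6.6]], "xyz": [[0, 0, 0.01], [0, 0, 0.02], [0, 0, 0.03], [0, 0, 0.03], [0, 0, 0.04], [0, 0, 0.04], [0, 0, 0.04], [0, 0, 0.04]], "jaw": [0, 0, 0, 0, 0, 0, 0, 0]}}

```text
time_s: 6.2
eef_pos: [0.5055, 0.1409, 0.1715]
eef_rot: [0.001, -0.347, 0.938, -0.0]
wrist_force: [3.3, -1.4, 5.4]
opening: 0.247
grasp_force: 62.4
```

```bash
python3 t.py
```

```text
6.2 q6 -2.2351980690363353 [0.506 0.141 0.172] F [ 3.282 -1.43   5.373] T [-0.055 -0.481 -0.001] eff6 -0.0292418705066666 0.24669207541648042 62.44673252105713
```

{"op": "send_rows", "data": {"dr": [[0, 0, 0.9], [0, 0, 1.8], [0, 0, 2.7], [0, 0, 3.6], [0, 0, 4.5], [0, 0, 4.5], [0, 0, 4.5], [0, 0, 4.5]], "xyz": [[0, 0, 0.01], [0, 0, 0.01], [0, 0, 0.02], [0, 0, 0.02], [0, 0, 0.03], [0, 0, 0.03], [0, 0, 0.03], [0, 0, 0.03]], "jaw": [0, 0, 0, 0, 0, 0, 0, 0]}}

```text
time_s: 7.2
eef_pos: [0.5053, 0.1413, 0.1712]
eef_rot: [0.001, -0.119, 0.993, 0.0]
wrist_force: [3.1, 0.8, 4.7]
opening: 0.241
grasp_force: 62.5
```

```bash
python3 t.py
```

```text
7.2 q6 -1.7639799388850823 [0.505 0.141 0.171] F [3.09  0.829 4.708] T [ 0.282 -0.445 -0.056] eff6 -0.03367316792719066 0.24053140366313056 62.47840404510498
```

{"op": "send_rows", "data": {"dr": [[0, 0, 0.9], [0, 0, 1.8], [0, 0, 2.7], [0, 0, 3.6], [0, 0, 4.5], [0, 0, 4.5], [0, 0, 4.5], [0, 0, 4.5]], "xyz": [[0, 0, 0.01], [0, 0, 0.01], [0, 0, 0.02], [0, 0, 0.02], [0, 0, 0.03], [0, 0, 0.03], [0, 0, 0.03], [0, 0, 0.03]], "jaw": [0, 0, 0, 0, 0, 0, 0, 0]}}

```text
time_s: 8.2
eef_pos: [0.5054, 0.1417, 0.1709]
eef_rot: [0.001, 0.116, 0.993, 0.001]
wrist_force: [2.6, 2.4, 5.6]
opening: 0.243
grasp_force: 62.4
```

```bash
python3 t.py
```

```text
8.2 q6 -1.2927434689622703 [0.505 0.142 0.171] F [2.606 2.418 5.604] T [ 0.481 -0.524 -0.041] eff6 -0.030801520915701985 0.2425705575819021 62.43422985076904
```

{"op": "send_rows", "data": {"dr": [[0, 0, 0.9], [0, 0, 1.8], [0, 0, 2.7], [0, 0, 3.6], [0, 0, 4.5], [0, 0, 4.5], [0, 0, 4.5], [0, 0, 4.5]], "xyz": [[0, 0, 0.01], [0, 0, 0.01], [0, 0, 0.02], [0, 0, 0.02], [0, 0, 0.03], [0, 0, 0.03], [0, 0, 0.03], [0, 0, 0.03]], "jaw": [0, 0, 0, 0, 0, 0, 0, 0]}}

```text
time_s: 9.2
eef_pos: [0.5056, 0.1421, 0.1707]
eef_rot: [0.001, 0.344, 0.939, 0.001]
wrist_force: [3.3, 4.4, 4.9]
opening: 0.243
grasp_force: 63.2
```

```bash
python3 t.py
```

```text
9.2 q6 -0.8219676805293331 [0.506 0.142 0.171] F [3.302 4.355 4.874] T [ 0.63  -0.74   0.274] eff6 0.2613549493253231 0.2431107681663902 63.22856783866882
```

{"op": "send_rows", "data": {"dr": [[0, 0, 0.6], [0, 0, 1.2], [0, 0, 1.8], [0, 0, 2.4], [0, 0, 3], [0, 0, 3], [0, 0, 3], [0, 0, 3]], "xyz": [[0, 0, 0], [0, 0, 0.01], [0, 0, 0.01], [0, 0, 0.02], [0, 0, 0.02], [0, 0, 0.02], [0, 0, 0.02], [0, 0, 0.02]], "jaw": [0, 0, 0, 0, 0, 0, 0, 0]}}

```text
time_s: 10.2
eef_pos: [0.5058, 0.1422, 0.1705]
eef_rot: [0.001, 0.487, 0.873, 0.002]
wrist_force: [4.3, 5.3, 4.8]
opening: 0.241
grasp_force: 63.7
```

```bash
python3 t.py
```

```text
10.2 q6 -0.5080157558773942 [0.506 0.142 0.171] F [4.3   5.341 4.835] T [ 0.666 -0.956  0.358] eff6 0.3792520333081484 0.24142992615855818 63.663800954818726
```

{"op": "send_rows", "data": {"dr": [[0, 0, 0.6], [0, 0, 1.2], [0, 0, 1.8], [0, 0, 2.4], [0, 0, 2.8], [0, 0, 2.8], [0, 0, 2.8], [0, 0, 2.8]], "xyz": [[0, 0, 0], [0, 0, 0.01], [0, 0, 0.01], [0, 0, 0.02], [0, 0, 0.02], [0, 0, 0.02], [0, 0, 0.02], [0, 0, 0.02]], "jaw": [0, 0, 0, 0, 0, 0, 0, 0]}}

```text
time_s: 11.2
eef_pos: [0.5061, 0.1424, 0.1704]
eef_rot: [0.001, 0.609, 0.793, 0.002]
wrist_force: [5.9, 6.2, 3.2]
opening: 0.246
grasp_force: 64.1
```

```bash
python3 t.py
```

```text
11.2 q6 -0.21497561926880987 [0.506 0.142 0.17 ] F [5.873 6.161 3.17 ] T [ 0.636 -1.12   0.514] eff6 0.48280108720064163 0.24586762156423736 64.07736897468567
```

{"op": "send_rows", "data": {"dr": [[0, 0, 0.3], [0, 0, 0.6], [0, 0, 0.9], [0, 0, 1], [0, 0, 1], [0, 0, 1], [0, 0, 1], [0, 0, 1]], "xyz": [[0, 0, 0], [0, 0, 0], [0, 0, 0.01], [0, 0, 0.01], [0, 0, 0.01], [0, 0, 0.01], [0, 0, 0.01], [0, 0, 0.01]], "jaw": [0, 0, 0, 0, 0, 0, 0, 0]}}

```text
time_s: 12.2
eef_pos: [0.5062, 0.1423, 0.1704]
eef_rot: [0.001, 0.65, 0.76, 0.002]
wrist_force: [6.3, 6.3, 2.9]
opening: 0.246
grasp_force: 64.4
```

```bash
python3 t.py
```

```text
12.2 q6 -0.11035303711361326 [0.506 0.142 0.17 ] F [6.253 6.343 2.907] T [ 0.632 -1.161  0.545] eff6 0.5382646434009075 0.24573404623785414 64.41952228546143
```

Torque is about 0.54 N m, which is snug. Releasing and lifting.

{"op": "send_rows", "data": {"dr": [[0, 0, 0], [0, 0, 0], [0, 0, 0], [0, 0, 0], [0, 0, 0], [0, 0, 0], [0, 0, 0], [0, 0, 0]], "xyz": [[0, 0, 0], [0, 0, 0], [0, 0, 0], [0, 0, 0], [0, 0, -1], [0, 0, -4], [0, 0, -8], [0, 0, -10]], "jaw": [30, 50, 60, 60, 60, 60, 60, 60]}}

```text
time_s: 13.2
eef_pos: [0.5059, 0.1408, 0.2727]
eef_rot: [0.001, 0.65, 0.76, 0.001]
wrist_force: [0.3, 0.2, 1.1]
opening: 0.599
grasp_force: 0.0
```

```bash
python3 t.py; python3 -c "
from h import *
print(shift([.441,-.35,.2]))"
```

```text
13.2 q6 -0.1094889407409173 [0.506 0.141 0.273] F [0.32  0.197 1.116] T [ 0.051 -0.002  0.064] eff6 2.805642736802838e-05 0.5994531990350882 0.0
[-47.49 -14.     7.24]
```

{"op": "send_rows", "data": {"dr": [[0, 0, 0], [0, 0, 0], [0, 0, 0], [0, 0, 0], [0, 0, 0], [0, 0, 0], [0, 0, 0], [0, 0, 0]], "xyz": [[-5.9, -1.7, 0], [-11.8, -3.5, 0], [-17.7, -5.2, 0], [-23.7, -7, 0], [-29.6, -8.7, 1], [-35.5, -10.5, 2], [-41.5, -12.2, 3], [-47.4, -14, 5]], "jaw": [60, 40, 20, 0, 0, 0, 0, 0]}}

```text
time_s: 14.2
eef_pos: [0.44, -0.3491, 0.2218]
eef_rot: [0.001, 0.651, 0.759, -0.0]
wrist_force: [0.1, 0.1, -0.2]
opening: -0.004
grasp_force: 0.0
```

```bash
python3 - <<'E'
from h import *
np.set_printoptions(precision=4,suppress=True)
o=ctrl.get_obs();c=ctrl.calibration("wrist");i=ctrl.camera("wrist")[:,:,::-1]
import pickle;pickle.dump((o,c),open("w3.pkl","wb"))
cv2.imwrite("pics/w3.png",i);print(o["time_s"],o["q"],o["eef_pos"])
print(proj("wrist",np.array([.441,-.35,.058]),c))
E
```

```text
14.2 [-0.882   0.1763  1.672   0.0002  1.2904 -1.0363] [ 0.44   -0.3491  0.2218]
[321.8636 187.1315]
```

View pics/w3.png

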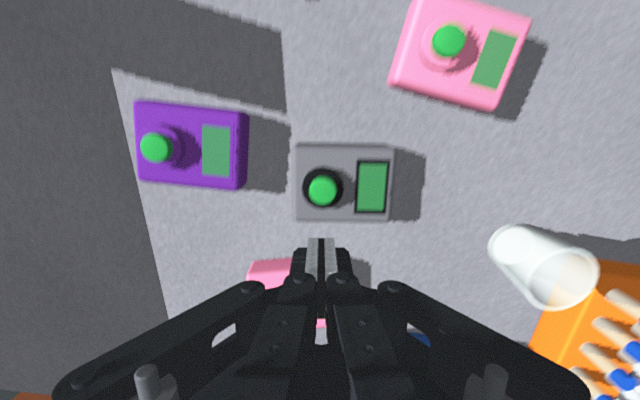

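The grey console's green button is at (322,190), against a predicted (322,187). That confirms the position to about 3 mm.

```bash
python3 - <<'E'
from h import *
import pickle
o,c=pickle.load(open("w3.pkl","rb"))
p=atz("wrist",322,190,.058,c);print(p,shift([p[0],p[1],.085]))
E
```

```text
[ 0.4415963  -0.35291547  0.058     ] [ 0.15  0.48 13.33]
```

{"op": "send_rows", "data": {"dr": [[0, 0, 0], [0, 0, 0], [0, 0, 0], [0, 0, 0], [0, 0, 0], [0, 0, 0], [0, 0, 0], [0, 0, 0]], "xyz": [[0, 0, 2], [0, 0, 5], [0, 0, 8], [0, 0, 10], [0, 0, 11], [0, 0, 11], [0, 0, 11], [0, 0, 11]], "jaw": [0, 0, 0, 0, 0, 0, 0, 0]}}

```text
time_s: 15.25
eef_pos: [0.4406, -0.3468, 0.1115]
eef_rot: [0.001, 0.65, 0.76, -0.0]
wrist_force: [-0.1, 0.7, 0.1]
opening: -0.001
grasp_force: 0.0
```

```bash
python3 -c "
from h import *
print(ctrl.get_obs()['eef_pos'],shift([.4416,-.353,.07]))"
```

```text
[ 0.4406056  -0.34684565  0.11150329] [-0.62 -0.    4.15]
```

{"op": "send_rows", "data": {"dr": [[0, 0, 0], [0, 0, 0], [0, 0, 0], [0, 0, 0], [0, 0, 0], [0, 0, 0], [0, 0, 0], [0, 0, 0]], "xyz": [[-0.6, 0, 0.5], [-0.6, 0, 1.5], [-0.6, 0, 2.5], [-0.6, 0, 3.2], [-0.6, 0, 3.6], [-0.6, 0, 3.9], [-0.6, 0, 4.1], [-0.6, 0, 4.1]], "jaw": [0, 0, 0, 0, 0, 0, 0, 0]}}

```text
time_s: 16.25
eef_pos: [0.4409, -0.352, 0.0743]
eef_rot: [-0.001, 0.65, 0.76, -0.0]
wrist_force: [-14.9, 14.7, 46.1]
opening: -0.0
grasp_force: 22.8
```

```bash
python3 t.py
```

```text
16.25 q6 -1.0388484479238222 [ 0.441 -0.352  0.074] F [-14.875  14.731  46.129] T [2.693 2.768 0.035] eff6 -0.0020507506997091696 -3.829527577242746e-05 22.81489090528339
```

{"op": "send_rows", "data": {"dr": [[0, 0, 0], [0, 0, 0], [0, 0, 0], [0, 0, 0], [0, 0, 0], [0, 0, 0], [0, 0, 0], [0, 0, 0]], "xyz": [[0, 0, -0.2], [0, 0, -0.4], [0, 0, -0.4], [0, 0, -0.4], [0, 0, -0.4], [0, 0, -0.4], [0, 0, -0.4], [0, 0, -0.4]], "jaw": [0, 0, 0, 0, 0, 0, 0, 0]}}

```text
time_s: 17.25
eef_pos: [0.4408, -0.3519, 0.0749]
eef_rot: [-0.001, 0.65, 0.76, -0.0]
wrist_force: [-6.6, 6.0, 16.1]
opening: 0.003
grasp_force: 8.1
```

```bash
python3 t.py; python3 -c "
from h import *
c=ctrl.calibration('wrist');i=ctrl.camera('wrist')[:,:,::-1]
cv2.imwrite('pics/w4.png',cv2.resize(i[130:310,220:420],None,fx=3,fy=3,interpolation=2))"
```

```text
17.25 q6 -1.0388661170114224 [ 0.441 -0.352  0.075] F [-6.641  5.951 16.101] T [ 0.995  1.116 -0.016] eff6 0.0005708120806957595 0.003180212886714367 8.051893278752686
```

View pics/w4.png

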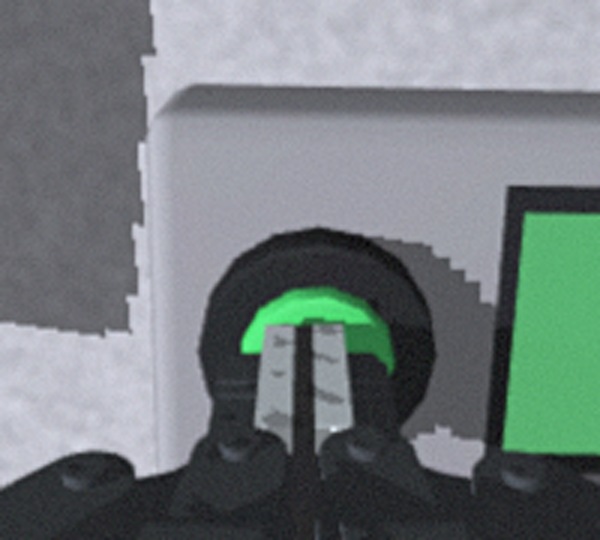

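{"op": "send_rows", "data": {"dr": [[0, 0, 0], [0, 0, 0], [0, 0, 0], [0, 0, 0], [0, 0, 0], [0, 0, 0], [0, 0, 0], [0, 0, 0]], "xyz": [[0, 0, -0.1], [0, 0, -0.3], [0, 0, -0.4], [0, 0, -0.4], [0, 0, -0.4], [0, 0, -0.4], [0, 0, -0.4], [0, 0, -0.4]], "jaw": [0, 0, 0, 0, 0, 0, 0, 0]}}

```text
time_s: 18.3
eef_pos: [0.4411, -0.3522, 0.0774]
eef_rot: [-0.0, 0.65, 0.76, 0.0]
wrist_force: [-1.6, 2.2, 3.0]
opening: 0.001
grasp_force: 1.7
```

```bash
python3 t.py
```

```text
18.3 q6 -1.0388504399740943 [ 0.441 -0.352  0.077] F [-1.573  2.179  2.989] T [0.251 0.261 0.044] eff6 -0.0009690648948890157 0.001155072411343041 1.7186948284506798
```

{"op": "send_rows", "data": {"dr": [[0, 0, 0], [0, 0, 0], [0, 0, 0], [0, 0, 0], [0, 0, 0], [0, 0, 0], [0, 0, 0], [0, 0, 0]], "xyz": [[0, 0, -0.1], [0, 0, -0.2], [0, 0, -0.2], [0, 0, -0.2], [0, 0, -0.2], [0, 0, -0.2], [0, 0, -0.2], [0, 0, -0.2]], "jaw": [0, 0, 0, 0, 0, 0, 0, 0]}}

```text
time_s: 19.3
eef_pos: [0.4411, -0.3523, 0.0795]
eef_rot: [0.0, 0.65, 0.76, -0.0]
wrist_force: [0.1, 0.9, 2.3]
opening: -0.002
grasp_force: 1.1
```

```bash
python3 t.py
```

```text
19.3 q6 -1.0388749841591232 [ 0.441 -0.352  0.079] F [0.144 0.868 2.263] T [0.177 0.071 0.021] eff6 -0.0006971624497964513 -0.0023115579783656113 1.1252370849251747
```

The spring force fades smoothly over several mm above the hard stop, so the press was complete. Lifting clear.

{"op": "send_rows", "data": {"dr": [[0, 0, 0], [0, 0, 0], [0, 0, 0], [0, 0, 0], [0, 0, 0], [0, 0, 0], [0, 0, 0], [0, 0, 0]], "xyz": [[0, 0, -1], [0, 0, -3], [0, 0, -6], [0, 0, -9], [0, 0, -12], [0, 0, -12], [0, 0, -12], [0, 0, -12]], "jaw": [0, 0, 0, 0, 0, 0, 0, 0]}}

```text
time_s: 20.3
eef_pos: [0.4404, -0.3516, 0.1979]
eef_rot: [-0.001, 0.65, 0.76, 0.0]
wrist_force: [0.1, -0.3, -0.7]
opening: -0.004
grasp_force: 0.0
```

```bash
python3 t.py; python3 -c "
from bench import ctrl
print(ctrl.hand_in())"
```

```text
20.3 q6 -1.0388561313079612 [ 0.44  -0.352  0.198] F [ 0.108 -0.276 -0.661] T [-0.038  0.039  0.036] eff6 -1.6290033855170805e-06 -0.004035985143062725 0.0
the job is handed in; nothing more can be done
None
```

I screwed the brass plug in until it was snug at about 0.54 N m, pressed the green button to its stop (peak vertical force about 46 N) and released it, and handed the job in at 20.3 s with the arm clear; no verdict came back.

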